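# Lock the document camera at the red tape

## Robot

A 6-joint arm with a two-finger parallel gripper is mounted at the origin on the work surface. World frame = base frame: x ahead of the robot, y to its left, z up, the work surface at z = 0. Lengths are in m, angles in rad, forces in N, time in s.
With the tool pointing down it reaches from about 0.275 to 0.775 m from the base axis. Payload 14.6 kg.
Tool frame: the origin (TCP) lies on the centre line of the jaws, within the pads' length; the fingertips stand 17 mm ahead of it and the grasp point (between the pads) lies 2 mm behind it; z points along the fingers, y is the line along which they close (so a half turn about z gives the same grasp; the last joint's range is limited). The gripper opens to 85 mm and grips with 20 to 120 N. Pads are 22 mm wide; open, the fingers measure 114 mm over their backs; the gripper's body (76 mm by 85 mm) begins 54 mm behind the grasp point. The pads swing forward as they close: fully open they stand 13 mm farther back than shut.
Start: joints at [-1.364, 0.263, -0.048, 1.259, 0, 1.415], TCP at [0.186, -0.491, 0.227] pointing down, gripper open.
Joint ranges: [-2.65, 2.65], [-0.89, 1.7], [-1.18, 1.37], [-2.13, 2.11], [-1.35, 1.29], [-3.14, 3.14]. Speed limits (rad/s): [1.89, 1.89, 2.57, 2.79, 3.14, 3.14].

## Interface

Orientations are given as a 3x3 rotation matrix whose columns are the frame's x, y, z axes.
In Python, from workcell import telemetry, cams, job gives the robot as it stands.
- The arm moves only by the tool carry_out, never from a script. Its argument "plan" is a list of rows, each a list of 3 entries, a list of its own where there are three numbers: the opening, from -1 (shut) to 1 (fully open), then the shift along the world's x, y, z in mm, then the turn about the world's z in degrees. A call has 1 to 8 rows; each row is the pose to reach, as a shift and turn from the pose commanded when the call began; what a row does not reach only later rows make up. A row lasts 1/10 s, in which the tool goes at most 50 mm and 8.59 degrees, less where a joint would pass 70% of its speed; a pose out of reach is approached as far as the arm can. A call with a gripper value outside its range is refused whole. The fingers move at their own pace and stop on an object; the grip force is fixed at half the most. Time passes only in rows, so rows that repeat a pose let the fingers close. It gives the time, the measured TCP pose, the force, the opening and the grip force at its end, in the units of the state.
- telemetry.observe(): the state, without advancing time (a new reading comes with each control period).
- cams.capture(name): name is "scene" or "side" or "wrist"; returns the picture (480x640x3 uint8, red, green, blue); there is no depth.
- cams.calibration(name): a dict with "vertical_fov" (degrees; the focal length in pixels is half the picture's height over the tangent of half this angle, whatever the lens; pixels are square), "cx", "cy" (the principal point, pixels), "view" (4x4, takes a point from world to camera coordinates). Camera axes: x right, y up, looking along -z (the intrinsics and any distortion apply to the point x, -y, -z); pixel columns grow to the right and rows downward; lengths in m; the calibration is good to about 2 mm. A picture is of the moment at which its call begins: read the wrist's pose just before it. calibration takes no time and is no camera call; for the wrist camera it gives the pose at the moment of the call.
- job.job_done(): hands the job in; it is judged then, once.
The state is a dict: "clock": time; "joints": joint angles; "qd": joint speeds; "effort": joint torques, N m; "tool_pos": TCP position; "tool_rot": TCP orientation; "ft_force": force on the tool from outside, world axes, zero at the start; "torque": the same for the moment, N m; "gripper_width": finger opening in m; "gripper_force": force on a finger pad.
Only numpy, scipy, OpenCV 4.12 (cv2) and the standard library are available. Lean on these libraries where they do the work, as an engineer would, in place of code of your own. Each camera call takes 0.05 s, during which the arm holds its last target. There are 200 camera calls.

## Task

Pinch the document camera's sliding arm together with its open orange lever, lightly, and raise the arm until the top edge of its black sleeve is level with the lower edge of the red tape on the column. Without letting go, squeeze the lever fully home against the arm so that it locks right there, and finish still holding the arm firmly with the lever squeezed shut. Leave everything else on the desk where it is.

Things in the scene. Friction and masses are not known exactly. Their poses are not given: they have to be found in the camera images.
- stand: Document-camera stand, fixed to the desk. Grey base board 340 x 250 x 18 mm, foot casting to 70 mm above the desk, then a square 30 mm aluminium column with a scale, top at 368 mm. Origin: on the column's axis at desk level. Its -x points to the camera side (roughly the robot), y left, z up. A blue tape near the column's top (332 to 344 mm) is not the mark.
- camera_arm: Sliding arm, axes as the stand's: black sleeve 46 x 46 x 60 mm round the column, bar out along -x, black camera head 50 x 62 x 30 mm centred 208 mm out. Slides only up and down, 215 mm. Origin: column axis, sleeve's underside, which starts 70 mm above the desk resting on the foot. 0.27 kg +-20 %. Lever open, it drops if let go; about 7 N per finger carries it.
- sleeve_top (a point): Centre of the sleeve's top face, on the column's axis, 60 mm above the arm's origin (a white line runs round the sleeve just under its top edge).
- tape_edge (a point): Middle of the lower edge of the red tape (a 12 mm high band round the column), on the column's axis: the height mark, 180 to 300 mm above the desk, differently each time. It does not move.
- camera_bar: The arm's aluminium bar, rigid with the arm. Origin: on the bar's right-hand (-y) face, 86 mm out from the column's axis, at the bar's mid height: opposite the lever, where one finger goes. The bar runs from x = -30 to -183 mm, y = -13 to +6 mm, z = 23 to 47 mm in the arm's frame (19 wide, 24 tall, mid height z = 35, i.e. 25 mm below the sleeve's top).
- cam_lever (a joint): Angle of the orange cam lever, rad: 0 = fully home, flat along the bar's left (+y) side; starts 0.40 to 0.50; stop at 0.52. Swings level about an upright pin at x = -28, y = 10.5 mm of the arm's frame, tip out to +y as it opens. Stays where left; stiff: pressed at its tip it moves from about 14 N, and takes 18 to 20 N to go home as its cam nips the column and locks the arm.
- lever_tip: The lever's 7 mm thick blade with its round upright tip; origin: the tip's centre (11 mm across, 22 tall, at the bar's mid height), 62 mm from the pin. Bar's -y face to outside of tip: 53 to 60 mm open, 30 mm home, so a gripper from above closing across the bar about 87 mm out spans both. Going home, only the lever-side finger travels (24 to 30 mm), so the hand shifts sideways by half of that.
- drink_bottle: bystander: drink bottle with red cap and label, 62 mm across, 205 mm tall; origin at the centre of its underside; leave it alone.
- flask: bystander: steel vacuum flask, 68 mm across, 235 mm tall; origin at the centre of its underside; leave it alone.
- paper_cup: bystander: white cup, 76 mm across, 92 mm tall; origin at the centre of its underside; leave it alone.
- stapler: bystander: blue and black stapler, 125 x 32 mm, about 60 mm tall, long axis = its x; origin at the centre of its underside; leave it alone.
- calculator: bystander: grey desk calculator, 145 (its x) x 85 x 15 mm; origin at the centre of its underside; leave it alone.
- pen_pot: bystander: dark steel pen pot, 80 mm across, pens up to 155 mm high; origin at the centre of its underside; leave it alone.
- tape_dispenser: bystander: green tape dispenser, 150 (its x) x 50 mm, 92 mm tall; origin at the centre of its underside; leave it alone.

How it is judged:
On the way, in this order (a step that is already met when the one before it is completed fails the run):
1. the arm is held at the red tape, sleeve edge within 4 mm, with the lever still open (z of sleeve_top in the frame of tape_edge between -0.004 and 0.004 m and value of joint cam_lever above 0.3 rad and contact force between the fingers and camera_arm above 2 N), for 0.2 s.
2. the lever is squeezed fully home while the arm is held at the tape (z of sleeve_top in the frame of tape_edge between -0.004 and 0.004 m and value of joint cam_lever below 0.06 rad and contact force between the fingers and camera_bar above 3 N and contact force between the fingers and lever_tip above 3 N), for 0.2 s.
At the end, for the whole second after the job is handed in: The sleeve's top edge is within 4 mm of the red tape's lower edge, the lever within 0.06 rad of fully home, the arm at rest, and the gripper still holds it (more than 3 N from the fingers on its bar and more than 3 N on the lever's blade or tip) (all of step 2 and linear speed of camera_arm below 0.02 m/s); the arm keeps its last pose, push and grip.
It fails at once if the arm is let go once its lever has been brought half home (value of joint cam_lever below 0.2 rad and contact force between the fingers and camera_arm below 0.5 N).
It fails at once if a bystander is shifted by more than 20 mm (distance of any of drink_bottle, flask, paper_cup, stapler, calculator, pen_pot, tape_dispenser from where it was at the start of the episode above 0.02 m).
It also fails if it takes over 35 s, if anything falls off the work surface, if the arm or the gripper's body presses on something with over 40 N, if the wrist force passes 120 N, or if a joint passes its speed limit or range.

## Working session

There is one attempt and no reset: what is moved stays moved. The work goes in short steps, Python scripts to look and compute and a tool call to move; the robot and the scene stay as the last step left them, time stands still between calls to the robot, and variables do not carry over. Pictures are saved under pics/ and viewed, at most 10 in all, crops included, and the job is handed in when it is done.

Besides the shell and the picture viewer there is one more tool, called after ">>>" as name([rows], argument=value, ...), one row to a line, values as JSON. carry_out: Moves the arm, as the interface text tells. Its arguments: {"type":"object","properties":{"plan":{"type":"array","items":{"type":"array"}}},"required":["plan"]}

```bash
mkdir -p pics; python3 - <<'E'
from workcell import telemetry,cams
import cv2,numpy as np
for n in ("scene","side"):
    c=cams.calibration(n); print(n,c)
    cv2.imwrite(f"pics/{n}0.png",cams.capture(n)[:,:,::-1])
s=telemetry.observe();print(s["clock"],s["tool_pos"],s["tool_rot"],s["gripper_width"])
E
```

```text
scene {'vertical_fov': 47.2802497995275, 'cx': 326.8336344752278, 'cy': 242.596045175096, 'view': array([[-0.19859632,  0.9800597 , -0.00651751,  0.10665423],
       [-0.61224583, -0.11886536,  0.78168157,  0.23357417],
       [ 0.7653199 ,  0.1592294 ,  0.62364369, -1.95115818],
       [ 0.        ,  0.        ,  0.        ,  1.        ]])}
side {'vertical_fov': 54.68463584448952, 'cx': 313.02369803756835, 'cy': 242.23611989746766, 'view': array([[-0.72436924, -0.68941048, -0.0015472 ,  0.40650808],
       [ 0.40870629, -0.43123622,  0.80435968, -0.30403404],
       [-0.5552012 ,  0.58202105,  0.59414066, -1.25258827],
       [ 0.        ,  0.        ,  0.        ,  1.        ]])}
0.1 [ 0.18578201 -0.49077091  0.22638915] [[ 9.35255732e-01  3.53972714e-01 -1.83153600e-04]
 [ 3.53972730e-01 -9.35255308e-01  9.03121629e-04]
 [ 1.48385037e-04 -9.09481061e-04 -9.99999575e-01]] 0.08579452217553636
```

View pics/scene0.png

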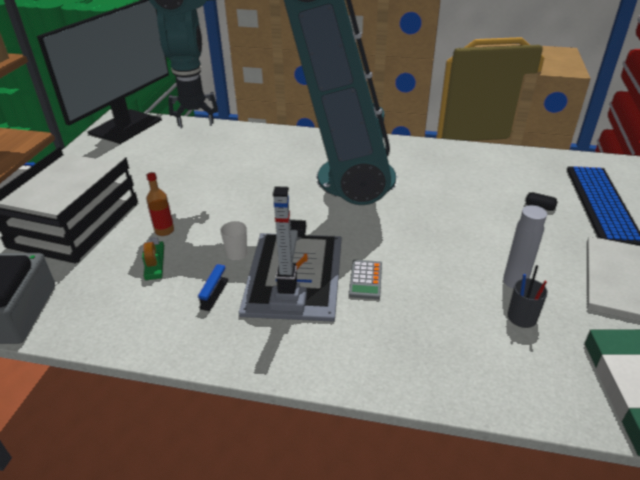

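View pics/side0.png

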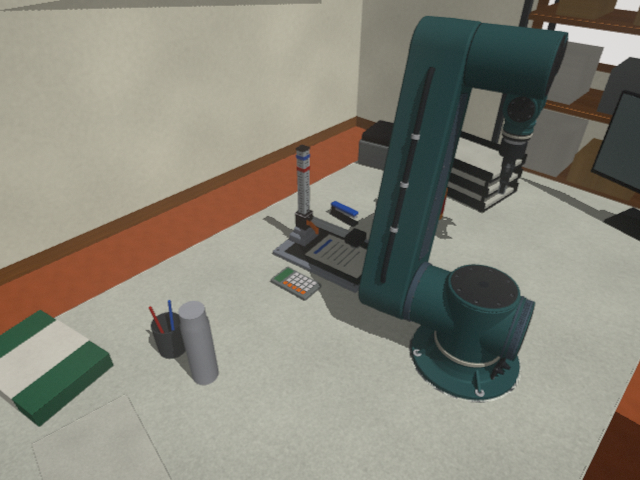

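```bash
python3 - <<'E'
import cv2,numpy as np
a=cv2.imread("pics/scene0.png")[180:325,235:350]; b=cv2.imread("pics/side0.png")[140:285,260:375]
a,b=[cv2.resize(i,None,fx=3.4,fy=4,interpolation=cv2.INTER_CUBIC) for i in(a,b)]
cv2.imwrite("pics/crop0.png",np.hstack([a,b]));print(a.shape)
E
```

```text
(580, 391, 3)
```

View pics/crop0.png

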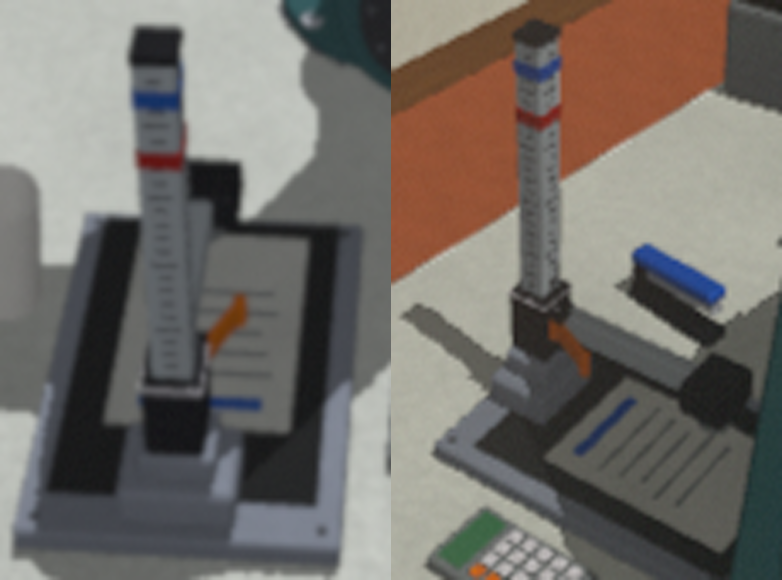

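```bash
cat > h.py <<'E'
import numpy as np
def proj(c,P):
    P=np.atleast_2d(P); V=c["view"]; q=P@V[:3,:3].T+V[:3,3]
    f=240/np.tan(np.radians(c["vertical_fov"])/2)
    return np.c_[c["cx"]+f*q[:,0]/-q[:,2], c["cy"]+f*q[:,1]/q[:,2]]
E
cat > fit.py <<'E'
from workcell import cams
from h import *
from scipy.optimize import least_squares
C={n:cams.calibration(n) for n in("scene","side")}
# cam, crop u,v, kind, stand-frame xyz mm ; z 'T' tape bottom
D=[("scene",139,168,15,-15,'T'),("scene",184,168,15,15,'T'),("scene",135,108,15,-15,332),("scene",181,108,15,15,332),
("scene",143,388,23,-23,130),("scene",208,388,23,23,130),
("scene",13,553,'b',-125,0),("scene",335,568,'b',125,0),("scene",88,214,'f',-125,18),("scene",361,228,'f',125,18),
("side",435,452,'b',125,18),
("side",516,117,15,15,'T'),("side",541,127,-15,15,'T'),("side",562,118,-15,-15,'T'),
("side",515,73,15,15,332),("side",540,82,-15,15,332),("side",560,74,-15,-15,332),
("side",512,296,23,23,130),("side",543,315,-23,23,130),("side",570,284,-23,-23,130)]
def res(p):
    x,y,a,T,xb,yc=p; r=[]
    for n,u,v,X,Y,Z in D:
        o=(235,180,0) if n=="scene" else (260,140,391)
        px=np.array([o[0]+(u-o[2]+.5)/3.4-.5,o[1]+(v+.5)/4-.5])
        if X in('b','f'): Y=Y+yc; X=xb-(340 if X=='f' else 0)
        if Z=='T': Z=T
        P=[x+(X*np.cos(a)-Y*np.sin(a))/1e3,y+(X*np.sin(a)+Y*np.cos(a))/1e3,Z/1e3]
        r.append(proj(C[n],P)[0]-px)
    return np.array(r)
s=least_squares(lambda p:res(p).ravel(),[.6,0,0,280,100,0],x_scale=[.1,.1,.1,10,10,10],loss="soft_l1")
print(s.x.round(4),np.degrees(s.x[2])); print(res(s.x).round(1).tolist())
x,y,a=s.x[:3]
for X,Y in((-87,8),(-208,0)): print(X,Y,x+(X*np.cos(a)-Y*np.sin(a))/1e3,y+(X*np.sin(a)+Y*np.cos(a))/1e3)
E
python3 fit.py
```

```text
[ 6.73800e-01 -7.23000e-02  1.27600e-01  2.91365e+02  4.62385e+01
 -3.74220e+00] 7.311016560372797
[[0.6, -0.3], [0.4, 0.2], [0.6, 0.1], [0.4, 0.6], [-0.1, -0.7], [-0.6, 0.2], [-0.4, -0.3], [1.3, 0.7], [-1.0, -0.9], [0.6, -1.2], [-0.4, -3.2], [0.1, 0.3], [0.2, 0.4], [-0.4, -0.9], [0.1, -0.2], [0.3, 0.1], [0.1, -1.4], [-0.9, -1.8], [0.7, -2.2], [0.8, -0.4]]
-87 8 0.5864946693505741 -0.07546731564917997
-208 0 0.4674964427966537 -0.09880016967567724
```

>>> carry_out([
  [1,[0,0,45],0],
  [1,[20,20,80],-4],
  [1,[50,53,80],-8],
  [1,[83,88,80],-13.4],
  [1,[116,123,80],-13.4],
  [1,[149,158,80],-13.4],
  [1,[182,193,80],-13.4],
  [1,[215,228,80],-13.4],
])

```text
clock: 0.9
tool_pos: [0.4017, -0.2613, 0.3067]
tool_rot: [[0.992, 0.127, -0.0], [0.127, -0.992, 0.0], [-0.0, -0.0, -1.0]]
ft_force: [0.7, -0.5, 0.3]
gripper_width: 0.0856
gripper_force: 0.0
```

>>> carry_out([
  [1,[33,35,0],0],
  [1,[66,70,0],0],
  [1,[99,105,0],0],
  [1,[132,140,0],0],
  [1,[165,175,0],0],
  [1,[185,194,0],0],
  [1,[185,194,-20],0],
  [1,[185,194,-40],0],
])

```text
clock: 1.7
tool_pos: [0.5865, -0.0681, 0.2658]
tool_rot: [[0.992, 0.129, -0.0], [0.129, -0.992, -0.0], [-0.0, 0.0, -1.0]]
ft_force: [-1.0, -0.6, -0.1]
gripper_width: 0.0857
gripper_force: 0.0
```

```bash
python3 - <<'E'
from workcell import telemetry,cams
import cv2,numpy as np
s=telemetry.observe();print(s["clock"],s["tool_pos"],np.degrees(np.arctan2(s["tool_rot"][1][1],s["tool_rot"][0][1])),s["gripper_width"],s["ft_force"])
cv2.imwrite("pics/w1.png",cams.capture("wrist")[:,:,::-1])
c=cams.calibration("wrist");print(c["vertical_fov"],c["cx"],c["cy"]);np.save("w1.npy",c["view"])
from h import proj
x,y,a=.6738,-.0723,.1276
w=lambda X,Y,Z:[x+(X*np.cos(a)-Y*np.sin(a))/1e3,y+(X*np.sin(a)+Y*np.cos(a))/1e3,Z/1e3]
for P in((-23,23,130),(-23,-23,130),(-15,15,291),(-15,-15,291),(-183,-13,117),(-30,-13,117),(-183,6,117),(-83,37,116)):print(P,proj(c,w(*P))[0].round(1))
E
```

```text
1.7 [ 0.58654312 -0.06811509  0.26575104] -82.57005170482553 0.08572002854653675 [-1.03837821 -0.55629604 -0.07494909]
67.10891108657093 318.29299471096374 238.1524348727773
(-23, 23, 130) [307.5 140.9]
(-23, -23, 130) [368.9 140.9]
(-15, 15, 291) [317.9 127.9]
(-15, -15, 291) [412.8 128. ]
(-183, -13, 117) [348.9 322.7]
(-30, -13, 117) [353.7 149.7]
(-183, 6, 117) [328.  322.7]
(-83, 37, 116) [291.8 214.9]
```

View pics/w1.png

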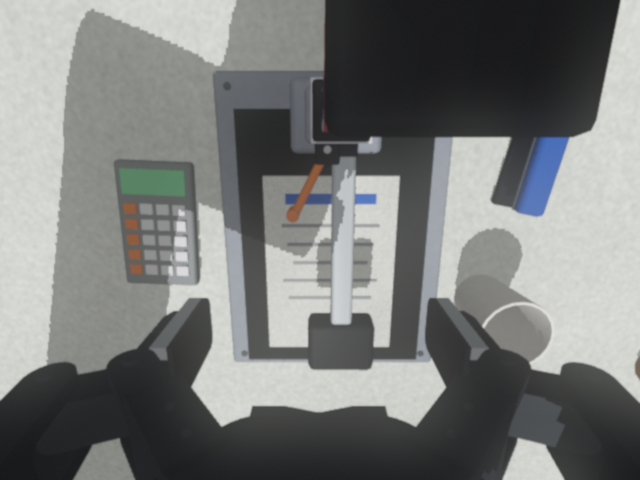

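```bash
python3 - <<'E'
import numpy as np
from workcell import cams
from h import proj
c=cams.calibration("wrist");V=c["view"];p=-V[:3,:3].T@V[:3,3];print("cam",p)
x,y,a=.6738,-.0723,.1276
d=p[:2]-[x,y];print("cam in stand",d@[np.cos(a),np.sin(a)],d@[-np.sin(a),np.cos(a)])
print(proj(c,[[.58654,-.06812,.116],[.58654,-.06812,.27],[.58654+.00129*10,-.06812,.116]]))
import cv2
i=cv2.imread("pics/w1.png")[60:240,230:430];cv2.imwrite("pics/w1c.png",cv2.resize(i,None,fx=3.3,fy=3.3,interpolation=cv2.INTER_CUBIC))
from workcell import telemetry;print(telemetry.observe()["joints"])
E
```

```text
cam [ 0.65606087 -0.05961283  0.41067802]
cam in stand -0.015980416846516923 0.014841400655256562
[[317.87331651 218.49898897]
 [317.32981483 301.87997292]
 [319.86918638 203.40397408]]
[-2.54312953e-01  3.73875681e-01  2.13436631e-01  1.41461411e+00
 -2.41175112e-05  2.75834334e+00]
```

View pics/w1c.png

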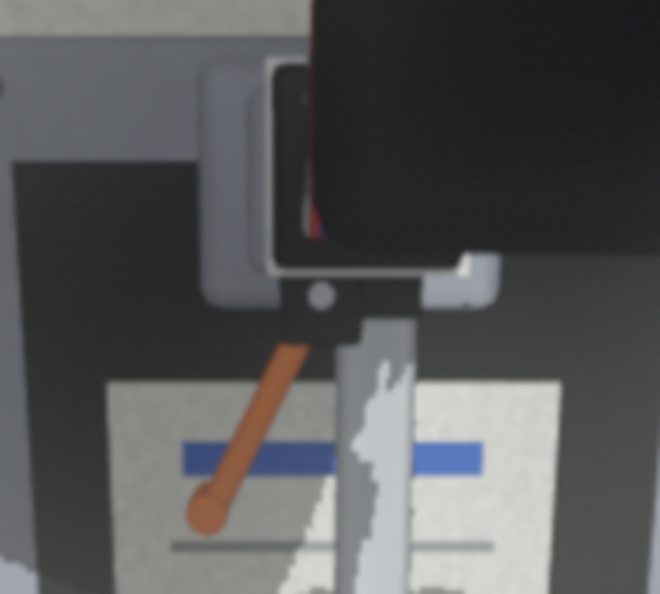

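>>> carry_out([
  [1,[0,0,0],8.5],
  [1,[0,0,0],17],
  [1,[0,0,0],25.5],
  [1,[0,0,0],34],
  [1,[0,0,0],42.5],
  [1,[0,0,0],51],
  [1,[0,0,0],59.5],
  [1,[0,0,0],68],
])

```text
clock: 2.55
tool_pos: [0.5851, -0.0694, 0.267]
tool_rot: [[0.248, 0.969, -0.002], [0.969, -0.248, -0.001], [-0.001, -0.001, -1.0]]
ft_force: [-19.3, -9.4, 1.6]
gripper_width: 0.0853
gripper_force: 0.0
```

>>> carry_out([
  [1,[0,0,0],8.5],
  [1,[0,0,0],17],
  [1,[0,0,0],25.5],
  [1,[0,0,0],34],
  [1,[0,0,0],42.5],
  [1,[0,0,0],51],
  [1,[0,0,0],59.5],
  [1,[0,0,0],68],
])

```text
clock: 3.35
tool_pos: [0.5857, -0.0692, 0.2671]
tool_rot: [[-0.806, 0.593, -0.0], [0.593, 0.806, 0.0], [0.0, -0.0, -1.0]]
ft_force: [-0.4, 0.6, 0.3]
gripper_width: 0.0854
gripper_force: 0.0
```

>>> carry_out([
  [1,[0,0,0],8.5],
  [1,[0,0,0],17],
  [1,[0,0,0],25.5],
  [1,[0,0,0],34],
  [1,[0,-1,-20],42.5],
  [1,[0,-2,-50],44],
  [1,[0,-2,-80],44],
  [1,[0,-2,-80],44],
])

```text
clock: 4.15
tool_pos: [0.584, -0.0707, 0.184]
tool_rot: [[-0.992, -0.127, -0.005], [-0.127, 0.992, 0.001], [0.005, 0.002, -1.0]]
ft_force: [0.7, -0.6, 0.4]
gripper_width: 0.0856
gripper_force: 0.0
```

```bash
python3 - <<'E'
from workcell import telemetry,cams
import cv2,numpy as np
from h import proj
s=telemetry.observe();p=s["tool_pos"];print(s["clock"],p,np.degrees(np.arctan2(s["tool_rot"][1][1],s["tool_rot"][0][1])),s["gripper_width"],s["ft_force"])
cv2.imwrite("pics/w2.png",cams.capture("wrist")[:,:,::-1])
c=cams.calibration("wrist")
print(proj(c,[[p[0],p[1],.116],[p[0],p[1],.105]]), "cam z",(-c["view"][:3,:3].T@c["view"][:3,3]))
E
```

```text
4.15 [ 0.58401295 -0.07073596  0.18395933] 97.30685518049981 0.08562335075869802 [ 0.74889207 -0.62418671  0.40409424]
[[319.60158334 248.72936635]
 [319.54495265 243.70764915]] cam z [ 0.51518601 -0.08034928  0.33479087]
```

View pics/w2.png

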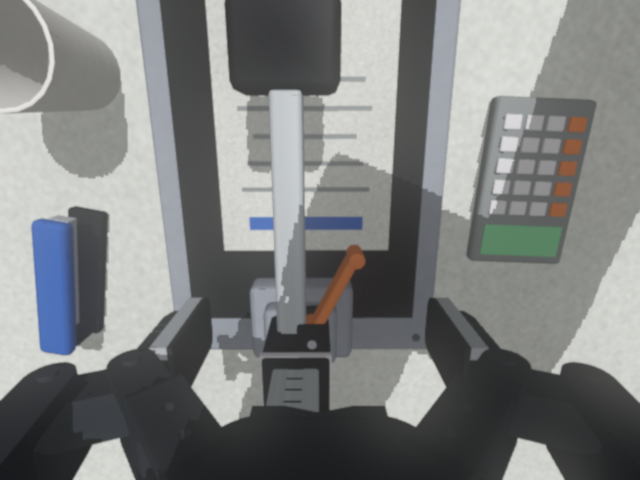

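>>> carry_out([
  [1,[2,0,-30],0],
  [1,[2,0,-60],0],
  [1,[2,0,-82],0],
  [1,[2,0,-82],0],
  [0.75,[2,0,-82],0],
  [0.6,[2,0,-82],0],
  [0.6,[2,0,-82],0],
])

```text
clock: 4.9
tool_pos: [0.5887, -0.0712, 0.1063]
tool_rot: [[-0.992, -0.128, 0.002], [-0.128, 0.992, -0.001], [-0.002, -0.001, -1.0]]
ft_force: [-1.0, 0.4, 0.0]
gripper_width: 0.0683
gripper_force: 0.0
```

>>> carry_out([
  [0.5,[0,0,0],0],
  [0.4,[0,0,0],0],
  [0.4,[0,0,0],0],
])

```text
clock: 5.2
tool_pos: [0.5879, -0.0708, 0.1051]
tool_rot: [[-0.992, -0.128, 0.0], [-0.128, 0.992, 0.0], [-0.0, 0.0, -1.0]]
ft_force: [0.5, 1.5, 1.9]
gripper_width: 0.06
gripper_force: 1.2
```

>>> carry_out([
  [0.4,[-1,0,-3],0],
  [0.35,[-1,0,-3],0],
  [0.35,[-1,0,-3],0],
])

```text
clock: 5.5
tool_pos: [0.5866, -0.0701, 0.1016]
tool_rot: [[-0.992, -0.128, -0.0], [-0.128, 0.992, 0.002], [-0.0, 0.002, -1.0]]
ft_force: [-0.0, 8.4, 3.4]
gripper_width: 0.0577
gripper_force: 4.0
```

>>> carry_out([
  [0.33,[0,0,0],0],
  [0.33,[0,0,0],0],
])

```text
clock: 5.7
tool_pos: [0.5866, -0.0699, 0.1016]
tool_rot: [[-0.992, -0.128, -0.0], [-0.128, 0.992, 0.002], [-0.0, 0.002, -1.0]]
ft_force: [-0.9, 9.1, 4.4]
gripper_width: 0.0569
gripper_force: 7.0
```

>>> carry_out([
  [0.33,[0,1,0],0],
  [0.33,[0,1,0],0],
])

```text
clock: 5.9
tool_pos: [0.5866, -0.0698, 0.1016]
tool_rot: [[-0.992, -0.128, -0.0], [-0.128, 0.992, 0.0], [0.0, 0.0, -1.0]]
ft_force: [-1.1, 2.7, 4.1]
gripper_width: 0.0573
gripper_force: 8.5
```

>>> carry_out([
  [0.31,[0,1,0],0],
  [0.31,[0,1,0],0],
])

```text
clock: 6.1
tool_pos: [0.5866, -0.0699, 0.1017]
tool_rot: [[-0.992, -0.127, -0.0], [-0.127, 0.992, -0.002], [0.001, -0.002, -1.0]]
ft_force: [-2.0, -3.6, 3.7]
gripper_width: 0.0564
gripper_force: 17.4
```

>>> carry_out([
  [0.31,[0,-0.5,5],0],
  [0.31,[0,-0.5,15],0],
  [0.31,[0,-0.5,25],0],
  [0.31,[0,-0.5,25],0],
])

```text
clock: 6.5
tool_pos: [0.5867, -0.0698, 0.1284]
tool_rot: [[-0.992, -0.127, 0.0], [-0.127, 0.992, -0.001], [-0.0, -0.001, -1.0]]
ft_force: [-2.5, -5.9, -2.5]
gripper_width: 0.0564
gripper_force: 16.6
```

>>> carry_out([
  [0.31,[0,-0.5,20],0],
  [0.31,[0,-1,40],0],
  [0.31,[0,-1,60],0],
  [0.31,[0,-1,80],0],
  [0.31,[0,-1,100],0],
  [0.31,[0,-1,115],0],
  [0.31,[0,-1,122],0],
  [0.31,[0,-1,122],0],
])

```text
clock: 7.3
tool_pos: [0.5866, -0.07, 0.2495]
tool_rot: [[-0.992, -0.128, 0.0], [-0.128, 0.992, 0.001], [-0.001, 0.001, -1.0]]
ft_force: [-2.9, 3.1, -1.3]
gripper_width: 0.0565
gripper_force: 13.9
```

```bash
python3 - <<'E'
from workcell import telemetry,cams
import cv2,numpy as np
s=telemetry.observe();print(s["clock"],s["tool_pos"])
a=cams.capture("scene")[:,:,::-1];b=cams.capture("side")[:,:,::-1]
cv2.imwrite("pics/s3.png",a);cv2.imwrite("pics/d3.png",b)
a=a[183:273,255:320];b=b[140:230,275:340]
a,b=[cv2.resize(i,None,fx=6,fy=6,interpolation=cv2.INTER_CUBIC) for i in(a,b)]
cv2.imwrite("pics/crop3.png",np.hstack([a,b]))
E
```

```text
7.3 [ 0.58662323 -0.07004859  0.24954654]
```

View pics/crop3.png

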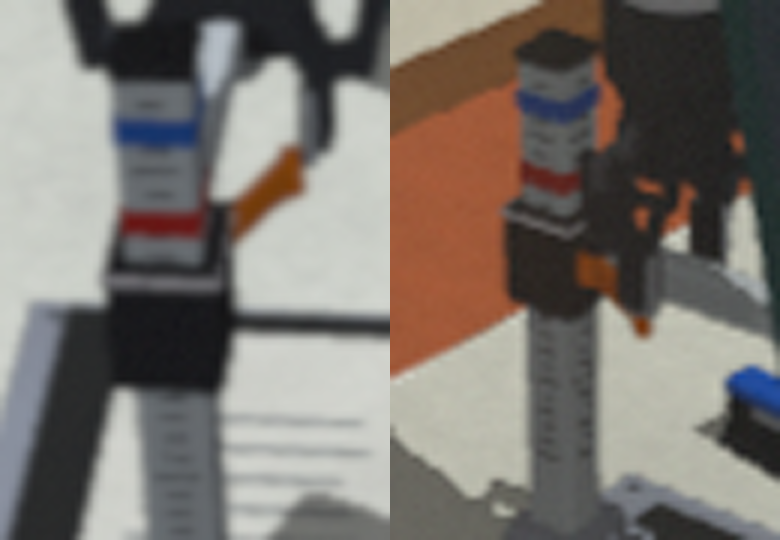

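```bash
cat > prof.py <<'E'
import cv2,numpy as np,sys
from scipy.optimize import least_squares
from workcell import cams
from h import proj
n=sys.argv[1]
x,y,a=.6738,-.0723,.1276
def edges(cam,fn,X,Y,zs):
    c=cams.calibration(cam);im=cv2.imread(fn).astype(np.float32)
    w=np.array([[x+(X*np.cos(a)-Y*np.sin(a))/1e3,y+(X*np.sin(a)+Y*np.cos(a))/1e3,z/1e3] for z in zs])
    p=proj(c,w).astype(np.float32)
    out=[]
    for off in (-1,0,1):
        out.append(cv2.remap(im,(p[:,0]+off).reshape(1,-1).astype(np.float32),p[:,1].reshape(1,-1),cv2.INTER_LINEAR)[0])
    return np.mean(out,0)
zs=np.arange(262,352,1.)
for cam,f,X,Y in(("scene","s",15,0),("side","d",0,15)):
    q=edges(cam,f"pics/{f}{n}.png",X,Y,zs)
    print(cam,"z: red-score / brightness")
    print(" ".join(f"{z:.0f}:{r-g:.0f}/{b-r:.0f}/{(b+g+r)/3:.0f}" for z,(b,g,r) in zip(zs,q)))
E
python3 prof.py 3
```

```text
scene z: red-score / brightness
262:0/2/43 263:1/2/55 264:1/2/68 265:1/2/79 266:1/3/91 267:1/3/102 268:1/3/100 269:0/3/96 270:0/4/92 271:0/3/79 272:0/3/67 273:0/2/54 274:-1/3/52 275:-1/3/50 276:-2/4/50 277:-2/4/58 278:-2/5/68 279:-3/6/76 280:-3/6/82 281:-3/7/89 282:-4/7/94 283:-3/7/98 284:-3/7/102 285:-2/6/103 286:1/3/102 287:3/1/100 288:11/-8/94 289:21/-18/86 290:30/-29/78 291:42/-41/71 292:55/-55/63 293:68/-68/56 294:72/-73/53 295:76/-78/51 296:79/-81/49 297:75/-77/52 298:71/-72/55 299:65/-65/60 300:54/-53/67 301:42/-40/75 302:31/-28/83 303:20/-17/91 304:8/-5/99 305:3/1/101 306:-0/4/100 307:-3/7/100 308:-3/7/97 309:-4/7/94 310:-4/7/91 311:-4/7/95 312:-4/7/100 313:-4/8/103 314:-5/8/104 315:-5/8/106 316:-5/8/105 317:-4/8/103 318:-4/8/101 319:-4/8/97 320:-4/7/93 321:-4/7/90 322:-4/8/94 323:-4/8/98 324:-4/8/101 325:-4/8/101 326:-5/8/102 327:-5/10/99 328:-6/12/94 329:-6/15/88 330:-9/24/83 331:-11/33/78 332:-14/44/72 333:-18/55/69 334:-23/67/65 335:-26/75/63 336:-27/79/62 337:-29/82/61 338:-29/82/61 339:-28/80/63 340:-27/78/64 341:-22/68/69 342:-17/58/75 343:-13/47/81 344:-10/36/88 345:-
[... 570 characters left out ...]
55 298:51/-57/57 299:47/-53/59 300:44/-50/61 301:36/-41/67 302:27/-31/74 303:17/-20/81 304:9/-11/86 305:7/-9/86 306:4/-6/86 307:2/-3/85 308:1/-2/85 309:1/-2/85 310:1/-2/85 311:0/-2/85 312:-0/-1/87 313:-0/-0/89 314:-1/0/92 315:-1/-0/90 316:-0/-1/87 317:-0/-1/84 318:-0/-2/81 319:-0/-2/81 320:-0/-1/82 321:-1/-1/82 322:-1/-1/84 323:-1/-1/86 324:-0/-1/89 325:-0/-0/90 326:-1/0/86 327:-1/1/83 328:-2/2/79 329:-3/8/76 330:-5/16/73 331:-6/23/69 332:-8/30/67 333:-8/34/65 334:-9/38/64 335:-9/42/63 336:-10/44/62 337:-10/45/62 338:-10/45/62 339:-10/45/63 340:-10/40/66 341:-9/37/68 342:-8/33/70 343:-7/26/75 344:-6/19/80 345:-5/12/85 346:-3/7/86 347:-2/5/84 348:-1/2/82 349:-0/-1/80 350:-0/-1/83 351:-1/-1/86
```

>>> carry_out([
  [0.31,[0,0,6],0],
  [0.31,[0,0,11.5],0],
  [0.31,[0,0,11.5],0],
  [0.31,[0,0,11.5],0],
])

```text
clock: 7.8
tool_pos: [0.5866, -0.0701, 0.2604]
tool_rot: [[-0.992, -0.128, -0.0], [-0.128, 0.992, 0.001], [0.0, 0.001, -1.0]]
ft_force: [-1.6, 4.9, -1.9]
gripper_width: 0.0561
gripper_force: 12.9
```

```bash
python3 - <<'E'
from workcell import telemetry,cams
import cv2,numpy as np
s=telemetry.observe();print(s["clock"],s["tool_pos"])
a=cams.capture("scene")[:,:,::-1];b=cams.capture("side")[:,:,::-1]
cv2.imwrite("pics/s4.png",a);cv2.imwrite("pics/d4.png",b)
a=a[183:273,255:320];b=b[140:230,275:340]
a,b=[cv2.resize(i,None,fx=6,fy=6,interpolation=cv2.INTER_CUBIC) for i in(a,b)]
cv2.imwrite("pics/crop4.png",np.hstack([a,b]))
E
cp pics/scene0.png pics/s0.png; cp pics/side0.png pics/d0.png
echo START; sed 's/262,352/110,142/' prof.py > p0.py; python3 p0.py 0; echo NOW; sed 's/262,352/272,306/' prof.py >p1.py; python3 p1.py 4
```

```text
7.8 [ 0.58659347 -0.0701013   0.26043881]
START
scene z: red-score / brightness
110:-0/3/28 111:-0/3/31 112:-0/3/39 113:0/3/46 114:1/2/54 115:1/3/62 116:1/3/71 117:1/3/79 118:1/3/82 119:1/3/82 120:1/3/82 121:0/3/79 122:0/3/70 123:0/2/61 124:0/2/52 125:0/2/50 126:-0/3/48 127:-1/3/46 128:-1/4/50 129:-2/4/58 130:-2/5/66 131:-3/6/74 132:-3/6/80 133:-3/7/85 134:-3/7/92 135:-3/7/92 136:-4/7/92 137:-4/7/92 138:-4/7/91 139:-4/7/89 140:-3/7/87 141:-3/6/87
side z: red-score / brightness
110:3/-7/40 111:3/-7/41 112:4/-7/41 113:4/-6/42 114:4/-6/48 115:4/-6/57 116:4/-6/65 117:4/-6/75 118:4/-5/80 119:4/-5/83 120:4/-5/85 121:5/-5/88 122:4/-5/87 123:4/-5/80 124:4/-5/73 125:3/-5/67 126:3/-5/62 127:3/-4/62 128:2/-4/61 129:2/-3/61 130:1/-3/62 131:1/-2/67 132:0/-1/73 133:-0/-1/78 134:-1/-0/82 135:-1/-0/81 136:-0/-1/80 137:-0/-1/79 138:-0/-1/79 139:-0/-1/80 140:-0/-1/82 141:-0/-1/83
NOW
scene z: red-score / brightness
272:0/3/36 273:-0/3/41 274:0/3/53 275:0/3/64 276:1/2/77 277:1/2/86 278:1/3/95 279:1/3/99 280:1/3/92 281:1/3/85 282:1/2/76 283:2/1/63 284:3/-0/51 285:6/-4/45 286:13/-11/44 287:19/-17/43 288:27/-26/47 289:35/-34/52 290:43/-43/57 291:52/-52/57 292:61/-61/56 293:69/-70/54 294:73/-74/52 295:77/-78/51 296:79/-80/50 297:75/-76/52 298:71/-72/55 299:65/-65/60 300:54/-53/67 301:42/-40/76 302:31/-28/83 303:20/-17/90 304:8/-5/98 305:3/1/100
side z: red-score / brightness
272:5/-9/41 273:5/-8/46 274:5/-8/50 275:5/-8/55 276:5/-7/62 277:5/-7/68 278:5/-6/76 279:5/-6/81 280:5/-7/75 281:5/-7/69 282:5/-8/63 283:6/-9/59 284:7/-10/55 285:8/-11/51 286:9/-12/47 287:17/-20/49 288:24/-28/51 289:31/-36/52 290:38/-42/53 291:42/-47/53 292:47/-53/53 293:52/-58/54 294:53/-59/54 295:54/-60/54 296:55/-61/54 297:55/-60/55 298:51/-56/57 299:47/-52/59 300:44/-49/61 301:36/-40/67 302:27/-30/74 303:17/-19/80 304:9/-11/86 305:7/-8/85
```

View pics/crop4.png

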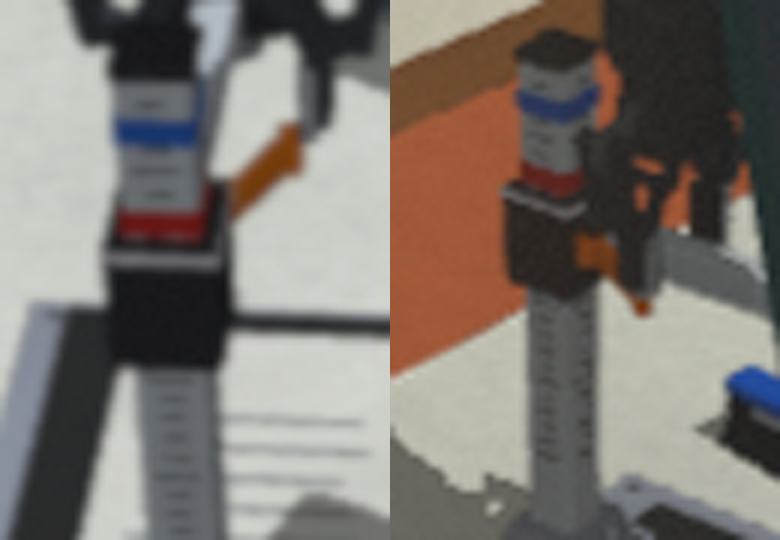

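>>> carry_out([
  [0.31,[0,0,1],0],
  [0.31,[0,-0.5,1],0],
  [0.31,[0,-0.5,1],0],
  [0.31,[0,-0.5,1],0],
])

```text
clock: 8.3
tool_pos: [0.5865, -0.0703, 0.2613]
tool_rot: [[-0.992, -0.128, -0.001], [-0.128, 0.992, 0.002], [0.001, 0.002, -1.0]]
ft_force: [-2.8, 8.7, -1.6]
gripper_width: 0.0561
gripper_force: 9.8
```

>>> carry_out([
  [0.26,[0.1,-1,0.3],0],
  [0.21,[0.3,-2,0.6],0],
  [0.16,[0.4,-3,1],0],
  [0.16,[0.4,-3,1],0],
])

```text
clock: 8.7
tool_pos: [0.5863, -0.0734, 0.2621]
tool_rot: [[-0.992, -0.128, -0.002], [-0.128, 0.992, 0.001], [0.002, 0.002, -1.0]]
ft_force: [-6.3, 7.7, -2.8]
gripper_width: 0.05
gripper_force: 12.8
```

```bash
cat > chk.py <<'E'
import sys,cv2,numpy as np
sys.argv=["",sys.argv[1]]
from workcell import telemetry,cams
for c,f in(("scene","s"),("side","d")): cv2.imwrite(f"pics/{f}{sys.argv[1]}.png",cams.capture(c)[:,:,::-1])
import io,contextlib
with contextlib.redirect_stdout(io.StringIO()): exec(open("prof.py").read())
zz=np.arange(266,286,.1)
for m in("4",sys.argv[1]):
  for cam,f,X,Y in(("scene","s",15,0),("side","d",0,15)):
    v=edges(cam,f"pics/{f}{m}.png",X,Y,zz).mean(1); k=v.argmax(); h=v>v[k]*.75
    print(m,cam,"line centroid",round(zz[h].mean(),2))
E
python3 chk.py 5
```

```text
4 scene line centroid 278.95
4 side line centroid 279.15
5 scene line centroid 278.05
5 side line centroid 278.15
```

>>> carry_out([
  [0.11,[0.2,-1,1.5],0],
  [0.06,[0.3,-2,2.5],0],
  [0.01,[0.5,-3.2,3.5],0],
  [0.01,[0.5,-3.2,3.8],0],
])

```text
clock: 9.2
tool_pos: [0.5872, -0.0767, 0.266]
tool_rot: [[-0.992, -0.128, -0.001], [-0.128, 0.992, 0.001], [0.001, 0.002, -1.0]]
ft_force: [-4.0, 7.7, -4.5]
gripper_width: 0.0433
gripper_force: 6.6
```

```bash
python3 chk.py 6
```

```text
4 scene line centroid 278.95
4 side line centroid 279.15
6 scene line centroid 279.75
6 side line centroid 279.8
```

>>> carry_out([
  [-0.04,[0.2,-1,0.6],0],
  [-0.09,[0.3,-2,1.2],0],
  [-0.14,[0.4,-3,1.7],0],
  [-0.14,[0.4,-3.2,2],0],
])

```text
clock: 9.7
tool_pos: [0.5874, -0.0798, 0.2677]
tool_rot: [[-0.992, -0.128, -0.002], [-0.128, 0.992, 0.002], [0.002, 0.002, -1.0]]
ft_force: [-6.2, 8.3, -6.2]
gripper_width: 0.037
gripper_force: 8.7
```

```bash
python3 chk.py 7
```

```text
4 scene line centroid 278.95
4 side line centroid 279.15
7 scene line centroid 280.35
7 side line centroid 280.65
```

>>> carry_out([
  [-0.19,[0.2,-1,0.2],0],
  [-0.24,[0.3,-2,0.4],0],
  [-0.29,[0.4,-3,0.7],0],
  [-0.33,[0.4,-3.5,1],0],
  [-0.33,[0.4,-3.5,1],0],
])

```text
clock: 10.3
tool_pos: [0.5884, -0.0837, 0.2689]
tool_rot: [[-0.992, -0.127, -0.001], [-0.127, 0.992, 0.001], [0.0, 0.001, -1.0]]
ft_force: [-3.3, 6.9, -5.4]
gripper_width: 0.0288
gripper_force: 8.2
```

```bash
python3 chk.py 8
```

```text
4 scene line centroid 278.95
4 side line centroid 279.15
8 scene line centroid 280.3
8 side line centroid 280.65
```

>>> carry_out([
  [-0.4,[0,0,0],0],
  [-0.5,[0,0.5,0],0],
  [-0.7,[0,0.5,0],0],
  [-0.7,[0,0.5,0],0],
  [-0.7,[0,0.5,0],0],
])

```text
clock: 10.9
tool_pos: [0.5886, -0.0856, 0.2694]
tool_rot: [[-0.992, -0.126, 0.0], [-0.126, 0.992, -0.004], [0.0, -0.004, -1.0]]
ft_force: [-4.2, -11.8, -2.2]
gripper_width: 0.0219
gripper_force: 58.9
```

```bash
python3 chk.py 9; python3 - <<'E'
import cv2,numpy as np
from workcell import cams
a=cv2.imread("pics/s9.png")[183:273,255:320];b=cv2.imread("pics/d9.png")[140:230,275:340]
a,b=[cv2.resize(i,None,fx=5,fy=5,interpolation=cv2.INTER_CUBIC) for i in(a,b)]
cv2.imwrite("pics/crop9.png",np.hstack([a,b]))
E
```

```text
4 scene line centroid 278.95
4 side line centroid 279.15
9 scene line centroid 280.2
9 side line centroid 280.35
```

View pics/crop9.png

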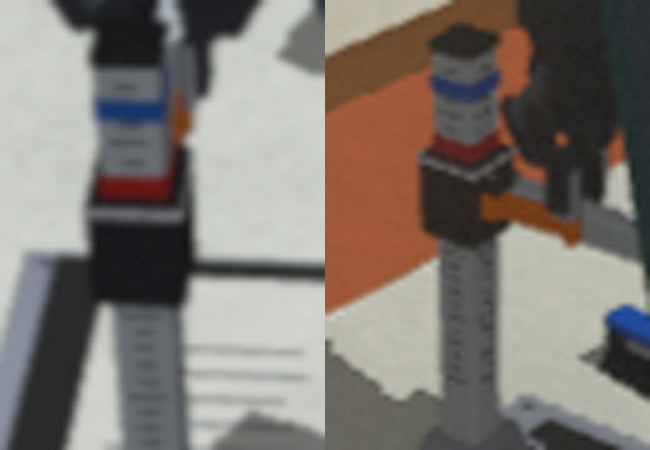

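```bash
python3 - <<'E'
import cv2,numpy as np
from workcell import cams,telemetry
w=cams.capture("wrist")[:,:,::-1];cv2.imwrite("pics/w9.png",w)
s=telemetry.observe();print(s["gripper_width"],s["gripper_force"],s["ft_force"],s["torque"])
r=lambda i,W,H:cv2.resize(i,(W,H),interpolation=cv2.INTER_CUBIC)
cr=lambda n:r(cv2.imread(f"pics/d{n}.png")[160:200,360-15:400] if 0 else cv2.imread(f"pics/d{n}.png")[160:195,365-5:400],266,233)
f=lambda n:r(cv2.imread(f"pics/d{n}.png")[163:198,365:405],266,233)
g=lambda n:r(cv2.imread(f"pics/d{n}.png")[155:195,365-5:400],266,266)
d=lambda n:r(cv2.imread(f"pics/d{n}.png")[168-6:202-6,275+80-5:275+120+0],266,200)
d=lambda n:r(cv2.imread(f"pics/d{n}.png")[160:200,300:353],265,200)
top=r(w[100:480,120:520],420,399)
bot=np.hstack([d(7),d(8),d(9)])
c=np.zeros((599,795,3),np.uint8);c[:399,:420]=top;c[399:]=bot
c[:399,430:430+365]=r(cv2.imread("pics/s9.png")[183:223,270:306],365,399)
cv2.imwrite("pics/comp.png",c)
E
```

```text
0.02160225114285336 58.887618142180145 [ -3.72957114 -10.84053849  -2.85772365] [-2.37298897  0.71163843 -0.04430284]
```

View pics/comp.png

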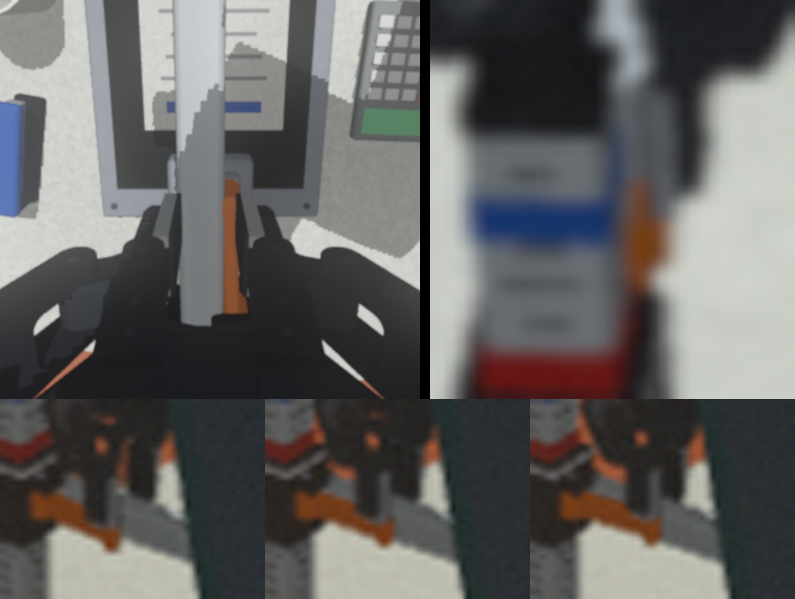

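```bash
python3 - <<'E'
import numpy as np
from workcell import cams
from h import proj
x,y,a=.6738,-.0723,.1276
w=lambda X,Y,Z:[x+(X*np.cos(a)-Y*np.sin(a))/1e3,y+(X*np.sin(a)+Y*np.cos(a))/1e3,Z/1e3]
for nm,P in dict(tiptop=(-90,16,276.5),tipbot=(-90,16,254.5),pintop=(-28,14,276),pinbot=(-28,14,255),fingbot_back=(-75,18,254),fingbot_front=(-97,18,254)).items():
    s=proj(cams.calibration("scene"),w(*P))[0];d=proj(cams.calibration("side"),w(*P))[0]
    print(nm,"comp scene",((s-[270,183])*[365/36,399/40]+[430,0]).round(),"comp side9",((d-[300,160])*5+[530,399]).round())
E
```

```text
tiptop comp scene [686. 183.] comp side9 [645. 513.]
tipbot comp scene [690. 256.] comp side9 [644. 544.]
pintop comp scene [647. 332.] comp side9 [567. 485.]
pinbot comp scene [651. 403.] comp side9 [567. 513.]
fingbot_back comp scene [691. 293.] comp side9 [623. 539.]
fingbot_front comp scene [702. 242.] comp side9 [651. 549.]
```

```bash
python3 - <<'E'
import numpy as np
from workcell import cams,telemetry
from h import proj
s=telemetry.observe();R=np.array(s["tool_rot"]);p=np.array(s["tool_pos"]);c=cams.calibration("wrist")
comp=lambda q:((proj(c,q)-[120,100])*1.05).round()
for dz in(17,10,0,-10):
  print("tool z",dz,*[comp(p+R@[tx,ty,dz/1e3])[0] for tx in(.011,-.011) for ty in(-.015,.015)])
x,y,a=.6738,-.0723,.1276
w=lambda X,Y,Z:[x+(X*np.cos(a)-Y*np.sin(a))/1e3,y+(X*np.sin(a)+Y*np.cos(a))/1e3,Z/1e3]
for P in((-95.5,11.5,276.5),(-95.5,11.5,254),(-90,17,276.5),(-120,-13,277.5),(-120,6,277.5)):print(P,comp(w(*P)))
cs=cams.calibration("side");cc=cams.calibration("scene")
for dz in(17,10,0,-10):
  for ty in(.017,.027):
    q=[p+R@[tx,ty,dz/1e3] for tx in(.011,-.011)]
    print(dz,ty,"side",((proj(cs,q)-[300,160])*5+[530,399]).round().tolist(),"scene",((proj(cc,q)-[270,183])*[10.14,9.98]+[430,0]).round().tolist())
E
```

```text
tool z 17 [177. 170.] [242. 170.] [178. 214.] [241. 214.]
tool z 10 [176. 176.] [243. 176.] [177. 220.] [242. 220.]
tool z 0 [174. 184.] [245. 184.] [175. 231.] [244. 231.]
tool z -10 [171. 194.] [248. 194.] [173. 243.] [246. 243.]
(-95.5, 11.5, 276.5) [[244. 194.]]
(-95.5, 11.5, 254) [[240. 175.]]
(-90, 17, 276.5) [[257. 207.]]
(-120, -13, 277.5) [[181. 136.]]
(-120, 6, 277.5) [[231. 136.]]
17 0.017 side [[655.0, 549.0], [626.0, 539.0]] scene [[688.0, 247.0], [677.0, 298.0]]
17 0.027 side [[646.0, 556.0], [617.0, 546.0]] scene [[729.0, 249.0], [718.0, 300.0]]
10 0.017 side [[655.0, 540.0], [626.0, 529.0]] scene [[687.0, 224.0], [676.0, 275.0]]
10 0.027 side [[646.0, 546.0], [617.0, 536.0]] scene [[728.0, 226.0], [717.0, 277.0]]
0 0.017 side [[655.0, 526.0], [626.0, 516.0]] scene [[685.0, 191.0], [675.0, 242.0]]
0 0.027 side [[646.0, 532.0], [617.0, 522.0]] scene [[726.0, 192.0], [716.0, 243.0]]
-10 0.017 side [[655.0, 512.0], [627.0, 502.0]] scene [[684.0, 157.0], [673.0, 208.0]]
-10 0.027 side [[646.0, 518.0], [617.0, 508.0]] scene [[725.0, 159.0], [715.0, 209.0]]
```

>>> carry_out([
  [-0.7,[0,0,0],0],
  [-0.7,[0,0,0],0],
  [-0.7,[0,0,0],0],
  [-0.7,[0,0,0],0],
  [-0.7,[0,0,0],0],
])

```text
clock: 11.55
tool_pos: [0.5886, -0.0856, 0.2694]
tool_rot: [[-0.992, -0.126, 0.0], [-0.126, 0.992, -0.004], [0.0, -0.004, -1.0]]
ft_force: [-3.5, -11.9, -2.0]
gripper_width: 0.0218
gripper_force: 58.9
```

```bash
python3 chk.py 10
```

```text
4 scene line centroid 278.95
4 side line centroid 279.15
10 scene line centroid 280.2
10 side line centroid 280.45
```

```bash
python3 -c "
from workcell import job;print(job.job_done())"
```

```text
the job is handed in; nothing more can be done
None
```

I handed the job in with the arm raised to the red tape, the lever squeezed home and the gripper holding at about 59 N. By the camera images the sleeve edge is about 1 mm from the tape's lower edge. No verdict was shown. The fingers grip only the top few millimetres of the bar and lever, but the hold was steady for the last 0.6 s. While turning the hand round beforehand, the wrist camera seems to have brushed the column: about 19 N at the wrist at the end of that move, so the peak may have been higher.

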